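Stack the weld sandwich and hold the dead-man handle in the green

ROBOT

A 6-joint arm with a two-finger parallel gripper is mounted at the origin on the work surface. World frame = base frame: x ahead of the robot, y to its left, z up, the work surface at z = 0. Lengths are in m, angles in rad, forces in N, time in s.
With the tool pointing down it reaches from about 0.425 to 1.125 m from the base axis. Payload 14.9 kg.
Tool frame: the origin (TCP) lies midway between the tips of the shut fingers; the grasp point (between the pads) lies 19 mm behind it; z points along the fingers, y is the line along which they close (so a half turn about z gives the same grasp; the last joint's range is limited). The gripper opens to 91 mm and grips with 3 to 60 N. Pads are 32 mm wide; open, the fingers measure 118 mm over their backs; the gripper's body (76 mm by 178 mm) begins 60 mm behind the grasp point.
Start: joints at [-0.033, 0.379, 1.734, -0, 1.028, -0.033], TCP at [0.7, -0, 0.214] pointing down, gripper open.
Joint ranges: [-2.77, 2.77], [-0.74, 2.19], [0, 2.66], [-1.06, 4.2], [0.31, 2.87], [-3.08, 3.08]. Speed limits (rad/s): [1.89, 1.89, 2.39, 3.14, 3.14, 3.14].

INTERFACE

Orientations are given as a unit quaternion [w, x, y, z].
In Python, from workcell import r gives the robot as it stands. The module is installed in compiled form; this text tells all that it offers. Calls block until the motion is done:
- r.move_ptp(position, orientation): joint-space move of the TCP to a pose.
- r.line_to(position, velocity=0.15, ori=None): straight line of the TCP; ori=None keeps the orientation; velocity is the mean speed in m/s.
- r.move_joints(angles): joint-space move.
- r.move_gripper(opening, strength=None): finger opening in m; strength is the grip in N (None keeps the last); returns when the fingers have stopped.
- r.pause(seconds).
- r.solve_ik(position, orientation): joint angles nearest the present ones, or None.
- r.snapshot(name): name is "scene" or "side" or "wrist"; returns (picture, depth): 480x640x3 uint8, blue, green, red; 480x640 float32, m along the optical axis (not along the pixel's ray), 0 where there is no reading.
- r.camera_info(name): a dict with "vfov" (degrees; the focal length in pixels is half the picture's height over the tangent of half this angle, whatever the lens; pixels are square), "cx", "cy" (the principal point, pixels), "k1" (the pictures are not rectified: a ray, as slopes to the right and down, at radius r is drawn at 1 + k1 r^2 times it, then the intrinsics apply), "view" (4x4, takes a point from world to camera coordinates); the wrist camera has in their place "hand_eye" (4x4, takes a point from camera to tool coordinates, whose origin is the TCP and whose axes are the flange's). Camera axes: x right, y down, z forward; pixel columns grow to the right and rows downward; lengths in m; the calibration is good to about 2 mm. A picture is of the moment at which its call begins: read the wrist's pose just before it. camera_info takes no time and is no camera call.
A pose or a line that the arm cannot do raises r.IKError and nothing moves.
- r.sign_off(): hands the job in; it is judged then, once.
Readings, each from a call of its own:
- r.get_t(): time.
- r.get_joints(): joint angles.
- r.get_qvel(): joint speeds.
- r.get_tau(): joint torques, N m.
- r.get_eef_pos(): TCP position.
- r.get_eef_rot(): TCP orientation.
- r.get_force(): force on the tool from outside, world axes, zero at the start.
- r.get_ft_torque(): the same for the moment, N m.
- r.get_grip_width(): finger opening in m.
- r.get_gripper_force(): force on a finger pad.
Only numpy, scipy, OpenCV 4.12 (cv2) and the standard library are available. Lean on these libraries where they do the work, as an engineer would, in place of code of your own. Each camera call takes 0.05 s, during which the arm holds its last target. There are 200 camera calls.

TASK

On the low magnetic bed (a blue block with a bright top) lies a dark steel plate: without shifting it, set the copper plate squarely on top of it and then the other dark steel plate on the copper, all edges flush; set the plates down, do not drop them. Then push the yellow sprung dead-man handle down about half-way, so that its pointer stands in the green zone (never down to the red), and finish while still holding it there: do not let go. Leave the other tools on the bench alone.

Things in the scene. Friction and masses are not known exactly. Their poses are not given: they have to be found in the camera images.
- bottom_center (a point): Centre (half-way up) of the bottom plate: loose dark steel flat bar 90 x 40 x 12 mm (x long, y across, z up), 0.34 kg, lying flat on the magnetic bed, a blue block with a bright top. The bed is fixed for the run, 140 x 110 mm with its top 30 mm above the bench, its long side roughly along the plate's; this plate's top is at 42 mm.
- copper_center (a point): Centre (half-way up) of the loose copper plate, 90 x 40 x 12 mm (x long, y across, z up), about 0.39 kg, lying flat on the bench at the start.
- top_center (a point): Centre (half-way up) of the loose dark steel plate that goes on top, 90 x 40 x 12 mm (x long, y across, z up), about 0.34 kg, lying flat on the bench at the start.
- handle (a joint): Travel of the dead-man handle, rad: 0 released (it then slopes up 0.40 rad from its hinge), 0.48 at the bottom stop; half-way is 0.24. The pointer stands in the green zone from 0.16 to 0.32 and reaches the red at 0.41. A spring lifts it: pushing at the pad takes about 4 N at the start, 8 N half-way, 13 N at the bottom; it springs back when let go.
- handle_pad (a point): Middle of the top of the handle's yellow grip pad (70 mm along the handle, 38 mm wide), where to push down; it moves with the handle, 115 mm from the hinge. At travel 0 it is 128 mm above the bench, half-way about 102 mm. Its y axis runs across the handle, its x axis towards the hinge (level at travel 0, pitching with the travel).
- handle_hinge (a point): The handle's hinge axis (along y), 75 mm above the bench, on a fixed grey pedestal 180 x 120 mm; x points level away from the pad. Beside the pad's free end, on the +y side, its near face 47 mm from the handle's centre line, stands a 16 x 10 mm post, 141 mm high, painted from the bottom red, white, green, white; a small white pointer on the handle points at it.
- magnet: Bystander: orange triangular welding magnet, 90 x 20 x 72 mm, standing on the bench; origin under its middle.
- wire_brush: Bystander: wire brush lying on the bench.
- chipping_hammer: Bystander: hammer lying on the bench.
- spray_can: Bystander: spray can, 56 mm across, 150 mm tall, upright.
- marker_cup: Bystander: grey plastic cup, 76 mm across, 95 mm tall.
- tube_offcut: Bystander: square aluminium tube offcut, 120 x 25 x 25 mm, lying on the bench.
Mind the look-alikes: they are no part of the job. Leave any pink look-alike of the part that bears handle alone. Several things look just like the part that bears copper_center: the one meant starts farthest to the robot's left.

How it is judged:
By the outcome, as a careful person would: the job done as asked, in the order asked, and still so for the second after the job is handed in, while the arm keeps its last pose, push and grip.
It also fails if it takes over 64 s, if anything falls off the work surface, if the arm or the gripper's body presses on something with over 40 N, if the wrist force passes 120 N, or if a joint passes its speed limit or range.

## Working session

There is one attempt and no reset: what is moved stays moved. The work goes in short steps, each a Python script; the robot and the scene stay as the last script left them, time stands still between calls to the robot, and variables do not carry over. Pictures are saved under pics/ and viewed, at most 10 in all, crops included, and the job is handed in when it is done.

```bash
mkdir -p pics
cat > h.py <<'E'
import numpy as np, cv2
from workcell import r
from scipy.spatial.transform import Rotation as R
def K(n):
    c=r.camera_info(n); f=240/np.tan(np.radians(c['vfov'])/2); return c,f
def rays(n,uv):
    c,f=K(n); uv=np.atleast_2d(np.asarray(uv,float)); k=c['k1']
    d=np.c_[(uv[:,0]-c['cx'])/f,(uv[:,1]-c['cy'])/f]; s=d.copy()
    for _ in range(30): s=d/(1+k*(s**2).sum(1,keepdims=True))
    return np.c_[s,np.ones(len(s))]
def T_cam(n):
    c=r.camera_info(n)
    if n!='wrist': return np.linalg.inv(np.array(c['view']))
    T=np.eye(4); q=np.array(r.get_eef_rot()); T[:3,:3]=R.from_quat(q[[1,2,3,0]]).as_matrix(); T[:3,3]=r.get_eef_pos()
    return T@np.array(c['hand_eye'])
def onplane(n,uv,z,T=None):
    T=T_cam(n) if T is None else T
    d=rays(n,uv)@T[:3,:3].T; o=T[:3,3]
    return o+d*((z-o[2])/d[:,2])[:,None]
def withdepth(n,uv,dep,T=None):
    T=T_cam(n) if T is None else T
    uv=np.atleast_2d(uv).astype(int); z=dep[uv[:,1],uv[:,0]]
    return (rays(n,uv)*z[:,None])@T[:3,:3].T+T[:3,3]
def down(yaw):  # tool z down, tool y (closing) at world angle yaw+90 -> tool x along yaw
    c,s=np.cos(yaw),np.sin(yaw); M=np.array([[c,s,0],[s,-c,0],[0,0,-1.]])
    q=R.from_matrix(M).as_quat(); return [q[3],q[0],q[1],q[2]]
E
python3 - <<'E'
from h import *
for n in('scene','side','wrist'):
    T=T_cam(n);im,d=r.snapshot(n);cv2.imwrite(f'pics/{n}0.png',im);np.save(f'{n}0.npy',d);np.save(f'{n}T.npy',T);print(n,T.round(3).tolist(),r.camera_info(n).get('vfov'))
a=cv2.imread('pics/scene0.png');b=cv2.imread('pics/side0.png')
print(r.get_eef_rot(),r.get_t())
E
```

```text
scene [[-0.617, 0.579, -0.533, 1.129], [0.787, 0.443, -0.43, 0.514], [-0.013, -0.684, -0.729, 1.0], [0.0, 0.0, 0.0, 1.0]] 48.57876735194391
side [[0.756, -0.349, 0.554, -0.316], [-0.654, -0.418, 0.631, -0.908], [0.011, -0.839, -0.544, 0.894], [0.0, 0.0, 0.0, 1.0]] 44.28767062721784
wrist [[1.0, 0.001, -0.001, 0.699], [0.001, -0.972, -0.235, 0.065], [-0.001, 0.235, -0.972, 0.384], [0.0, 0.0, 0.0, 1.0]] 64.0308444392409
[-3.07546615e-04  7.07100951e-01  7.07112484e-01 -2.92159746e-04] 0.15
```

View pics/scene0.png

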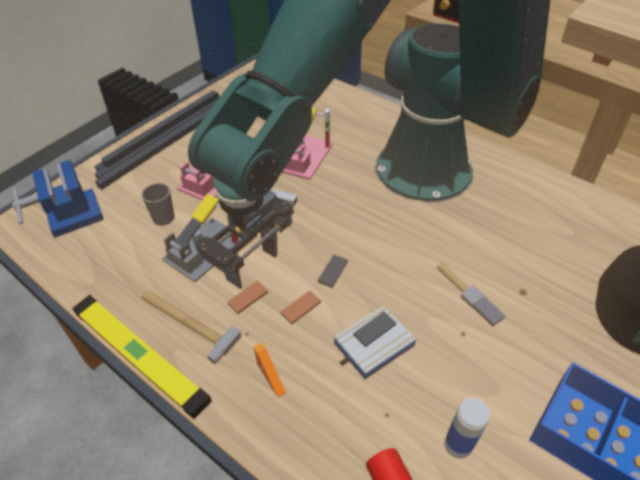

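View pics/side0.png

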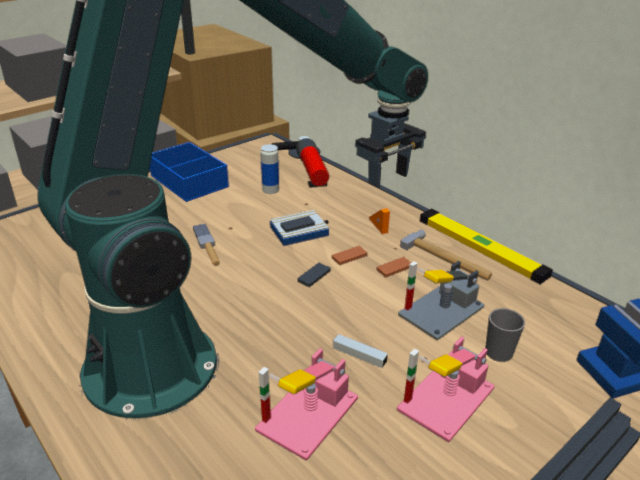

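Scene view: copper plates at (247,296) and (300,306), a loose dark plate at (333,271), the bed with its plate at (376,330), the grey handle at (205,235) and two pink look-alikes. The side view shows the same coppers at (393,266) and (349,255). I'll measure them all and check which copper has the larger y.

```bash
cat > m.py <<'E'
from h import *
def fit(n,im,T,box,kind,z):
    x0,y0,x1,y1=box; hsv=cv2.cvtColor(im,cv2.COLOR_BGR2HSV).astype(int); H,S,V=hsv[...,0],hsv[...,1],hsv[...,2]
    m={'cu':((H<12)|(H>172))&(S>90)&(V>60),'dk':(V<95)&(S<90),'ye':(H>20)&(H<32)&(S>150)&(V>90)}[kind]
    k=np.zeros(m.shape,np.uint8); k[y0:y1,x0:x1]=m[y0:y1,x0:x1]
    k=cv2.morphologyEx(k,cv2.MORPH_OPEN,np.ones((3,3),np.uint8))
    out=[]
    for c in cv2.findContours(k,cv2.RETR_EXTERNAL,cv2.CHAIN_APPROX_NONE)[0]:
        if cv2.contourArea(c)<120: continue
        w=onplane(n,c[:,0],z,T); (cx,cy),(a,b),g=cv2.minAreaRect((w[:,:2]*1000).astype(np.float32))
        if a<b: a,b,g=b,a,g+90
        out.append((c[:,0].mean(0).round().tolist(),round(cx,1),round(cy,1),round(a,1),round(b,1),round((g+90)%180-90,1)))
    return out
E
python3 - <<'E'
from m import *
S=cv2.imread('pics/scene0.png');D=cv2.imread('pics/side0.png');TS=np.load('sceneT.npy');TD=np.load('sideT.npy')
print('cu scene',fit('scene',S,TS,(215,270,335,335),'cu',.012)); print('cu side',fit('side',D,TD,(320,235,420,290),'cu',.012))
print('dk scene',fit('scene',S,TS,(310,250,352,292),'dk',.012)); print('dk side',fit('side',D,TD,(290,255,340,290),'dk',.012))
print('bed',fit('scene',S,TS,(352,308,402,350),'dk',.042),fit('side',D,TD,(278,210,325,240),'dk',.042))
print('pad',fit('side',D,TD,(420,262,458,286),'ye',.128),fit('scene',S,TS,(188,190,222,225),'ye',.128))
W=np.load('wrist0.npy');print(W[W>0].min(),W.max())
E
python3 - <<'E'
import cv2,numpy as np
a=cv2.imread('pics/scene0.png')[160:360,150:420];b=cv2.imread('pics/wrist0.png')
cv2.imwrite('pics/c1.png',np.vstack([np.hstack([cv2.resize(a,(400,296)),cv2.resize(cv2.imread('pics/side0.png')[190:340,260:500],(400,296))]),np.hstack([cv2.resize(b,(400,300)),np.zeros((300,400,3),np.uint8)])]))
E
```

```text
cu scene [([300.0, 307.0], 607.8, 34.7, 87.1, 38.7, -9.4), ([247.0, 297.0], 661.5, -79.8, 86.3, 40.7, -10.1)]
cu side [([394.0, 266.0], 651.8, -88.7, 93.8, 48.2, -9.4), ([349.0, 255.0], 599.5, 27.2, 93.7, 48.6, -10.4)]
dk scene []
dk side [([314.0, 275.0], 469.0, 19.2, 95.5, 44.2, 11.8)]
bed [] [([297.0, 224.0], 560.5, 201.2, 89.1, 49.5, -12.8)]
pad [([438.0, 276.0], 573.0, -285.1, 64.8, 45.0, -40.1)] [([205.0, 208.0], 586.5, -271.6, 86.9, 37.0, 18.6)]
0.050000258 1.1915145
```

View pics/c1.png

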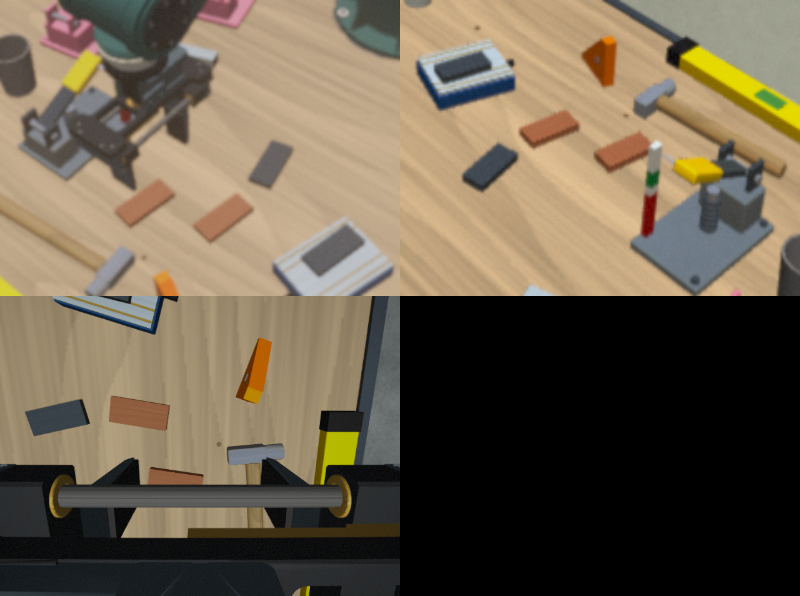

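Two coppers: scene (300,307) is at y≈+0.03 and (247,297) is at y≈-0.08. The one meant is the first, farthest left (side view (349,255)); the enlarged crop shows it next to the dark plate. The grey-pedestal handle is the real one. Next I'll look at each plate from close by with the wrist camera, using the same relative pose each time.

```bash
cat >> m.py <<'E'
def look(P,yaw,ztop,kind,name=None,h=0.14,move=True):
    """P mm xy, yaw deg; same relative view for every plate. returns centre mm, size, yaw deg"""
    y=np.radians(yaw); p=np.array(P)/1000+0.05*np.array([np.cos(y),np.sin(y)])
    if move: r.move_ptp([p[0],p[1],ztop+h],down(y+np.pi)); r.pause(.25)
    T=T_cam('wrist'); im,_=r.snapshot('wrist')
    if name: cv2.imwrite(f'pics/{name}.png',im)
    o=fit('wrist',im,T,(150,60,490,262),kind,ztop)
    return [c for c in o if 70<c[3]<110 and 30<c[4]<60] or o
E
python3 - <<'E'
from m import *
print(look((603,31),-10,.012,'cu','w1'))
print(look((565,204),-13,.042,'dk','w2'))
print(look((473,20),12,.012,'dk','w3'),r.get_t(),r.get_joints())
i=[cv2.resize(cv2.imread(f'pics/w{k}.png'),(400,300)) for k in(1,2,3)]
cv2.imwrite('pics/c2.png',np.vstack([np.hstack(i[:2]),np.hstack([i[2],i[2]*0])]))
E
```

```text
[([325.0, 184.0], 613.6, 33.2, 22.5, 12.4, 46.7)]
[([326.0, 170.0], 567.0, 207.4, 88.6, 39.2, -13.2)]
[([324.0, 170.0], 473.6, 24.1, 88.7, 39.2, 12.0)] 3.8083 [ 1.46992649e-02  1.91595744e-01  2.11975022e+00  4.94951041e-05
  8.30044495e-01 -1.76610657e+00]
```

View pics/c2.png

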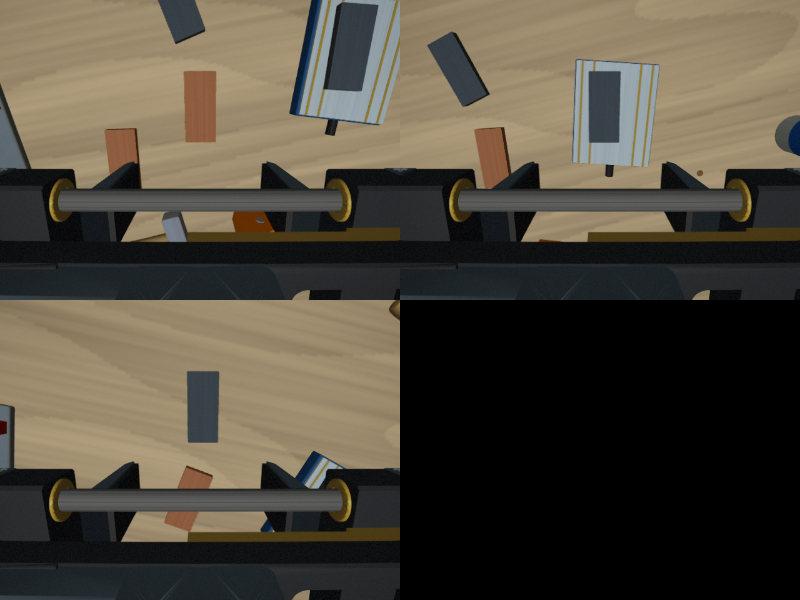

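All three plates are in view: copper at (320,170) in full-resolution pixels, the bed plate at (326,170) and the loose steel at (324,170). The copper mask needs retuning.

Run:
```python
from m import *
h=cv2.cvtColor(cv2.imread('pics/w1.png'),cv2.COLOR_BGR2HSV)
for n,b in (('cu',h[125:215,300:335]),('wood',h[125:215,360:440]),('wood2',h[125:215,230:285])): print(n,np.percentile(b.reshape(-1,3),[2,50,98],axis=0))
```

```text
cu [[ 11. 137. 137.]
 [ 11. 142. 142.]
 [ 12. 147. 146.]]
wood [[ 18.  73. 150.]
 [ 19.  76. 160.]
 [ 20.  80. 173.]]
wood2 [[ 18.  72. 152.]
 [ 19.  75. 167.]
 [ 20.  79. 174.]]
```

```bash
sed -i "s/'cu':((H<12)|(H>172))&(S>90)&(V>60)/'cu':(H<16)\&(S>108)\&(V>60)/" m.py
cat >> m.py <<'E'
def over(P,yaw,z,f=r.move_ptp,**k):
    f([P[0]/1000,P[1]/1000,z],down(np.radians(yaw)+np.pi),**k) if f==r.move_ptp else r.line_to([P[0]/1000,P[1]/1000,z],ori=down(np.radians(yaw)+np.pi),**k)
E
python3 - <<'E'
from m import *
c=look((603,31),-10,.012,'cu')[0]; print(c)
assert 80<c[3]<95 and 35<c[4]<45
P,y=c[1:3],c[5]
r.move_gripper(.07,40); over(P,y,.06); over(P,y,.004,r.line_to,velocity=.1)
print('f',r.get_force(),r.get_eef_pos()); r.move_gripper(.0,40); print(r.get_grip_width(),r.get_gripper_force()); r.move_gripper(.07)
over(P,y,.06,r.line_to,velocity=.2)
c2=look(P,y,.012,'cu','w4');print(c2,r.get_t())
E
```

```text
([320.0, 171.0], 603.7, 30.8, 89.2, 39.8, -9.3)
f [-0.44070749 -0.40862593  0.62700965] [0.60403985 0.03079901 0.00424288]
0.03971105022314275 40.000094175338745
[([320.0, 171.0], 603.6, 30.6, 88.4, 39.6, -9.3)] 8.875
```

```bash
python3 - <<'E'
s=open('m.py').read()
s=s.replace("        out.append(","""        q=np.zeros_like(k); cv2.drawContours(q,[c],-1,1,-1); pw=onplane(n,np.argwhere(q)[:,::-1],z,T)[:,:2]*1000
        mu=pw.mean(0); v=np.linalg.eigh(np.cov((pw-mu).T))[1][:,1]; ang=(np.degrees(np.arctan2(v[1],v[0]))+90)%180-90
        out.append(""").replace("round((g+90)%180-90,1))","round((g+90)%180-90,1),mu.round(2).tolist(),round(ang,2))")
open('m.py','w').write(s)
E
python3 - <<'E'
from m import *
b=look((567,207.4),-13.2,.042,'dk')[0]; print(b)
c=look((603.6,30.7),-9.3,.012,'cu')[0]; print(c)
P,y=c[6],c[7]; B,yb=b[6],b[7]
over(P,y,.06); over(P,y,.004,r.line_to,velocity=.1); r.move_gripper(0,40); print(r.get_grip_width(),r.get_eef_pos())
over(P,y,.10,r.line_to,velocity=.2); print(r.get_grip_width(),r.get_force())
over(B,yb,.10); over(B,yb,.052,r.line_to,velocity=.1); r.pause(.2); print(r.get_force(),r.get_eef_pos(),B,r.get_t())
E
```

```text
([322.0, 169.0], 567.4, 207.5, 88.5, 39.0, -13.2, [565.61, 207.79], np.float64(-13.3))
([319.0, 169.0], 603.4, 30.6, 88.7, 39.6, -9.3, [601.98, 30.9], np.float64(-9.36))
0.039986200813450605 [0.60215049 0.03090585 0.0042615 ]
0.03915676324758189 [ 0.77463044 -0.48484353 -4.05641408]
[-0.43168351  0.17148039 -3.2047464 ] [0.56604325 0.20791753 0.05264828] [565.61, 207.79] 14.975
```

```bash
cat >> m.py <<'E'
def setdown(B,yb,z0,zn):
    f0=np.array(r.get_force())[2]; z=z0
    while z>zn-.0012:
        z-=.0005; over(B,yb,z,r.line_to,velocity=.02); df=r.get_force()[2]-f0
        if df>2.5: break
    print('contact',z,df,r.get_eef_pos())
E
python3 - <<'E'
from m import *
B,yb=[565.61,207.79],-13.3
over(B,yb,.0485,r.line_to,velocity=.05); setdown(B,yb,.0485,.0463); r.move_gripper(.055); r.pause(.1)
over(B,yb,.12,r.line_to,velocity=.2)
print(look((567.4,207.5),-13.3,.054,'cu','w5'),r.get_t())
print(look((473.6,24.1),12,.012,'dk'),r.get_t())
E
```

```text
contact 0.046 5.896613796031913 [0.56567843 0.20779993 0.04625408]
[([320.0, 171.0], 567.4, 207.2, 88.4, 38.8, -13.3, [566.0, 207.5], np.float64(-13.23))] 18.2917
[([319.0, 168.0], 473.4, 24.1, 88.5, 39.2, 12.1, [472.02, 23.8], np.float64(12.13))] 19.3833
```

View pics/w5.png

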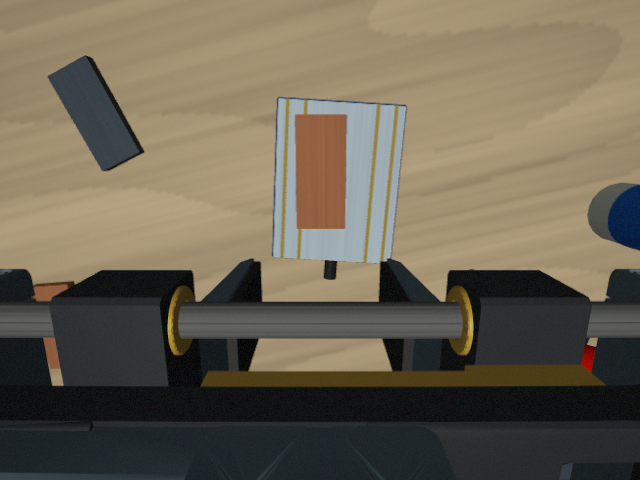

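The copper sits within about 0.4 mm of the bottom plate (rectangle centred at (320,171), flush). Next is the loose steel plate.

```bash
python3 - <<'E'
from m import *
B,yb=[565.7,207.75],-13.28; P,y=[472.02,23.85],12.13
over(P,y,.06); over(P,y,.004,r.line_to,velocity=.1); r.move_gripper(0,40); print(r.get_grip_width(),r.get_eef_pos())
over(P,y,.11,r.line_to,velocity=.2); print(r.get_grip_width(),r.get_force())
over(B,yb,.11); over(B,yb,.0605,r.line_to,velocity=.08); r.pause(.2); print(r.get_force(),r.get_eef_pos())
setdown(B,yb,.0605,.0583); r.move_gripper(.055); r.pause(.1)
over(B,yb,.13,r.line_to,velocity=.2)
print(look((567.4,207.5),-13.3,.066,'dk','w6'),r.get_t())
# handle view
E
python3 - <<'E'
from m import *
im=cv2.imread('pics/side0.png')[225:345,390:510]; im2=cv2.imread('pics/scene0.png')[175:295,150:270]
for n,k,b in (('side','ye',(420,262,458,286)),): pass
a=cv2.resize(cv2.imread('pics/w6.png'),(400,300))
r2,_=r.snapshot('scene'); cv2.imwrite('pics/scene1.png',r2)
s=cv2.resize(r2[165:290,140:300],(400,312)); 
c=np.zeros((612,800,3),np.uint8); c[:300,:400]=a; c[300:,:400]=s; c[:400,400:]=cv2.resize(im,(400,400))
cv2.imwrite('pics/c3.png',c[:600])
E
```

```text
0.03988946278371335 [0.47247023 0.02387329 0.00455695]
0.03924987505315613 [ 0.0296757   0.47583724 -4.05008698]
[-0.30936245 -0.04046355 -3.0813727 ] [0.56587033 0.20784843 0.06072209]
contact 0.057999999999999996 11.357851994438953 [0.56578371 0.20775192 0.05852879]
[([320.0, 170.0], 567.1, 207.2, 89.1, 38.8, -13.4, [565.68, 207.52], np.float64(-13.29))] 26.5333
```

View pics/c3.png

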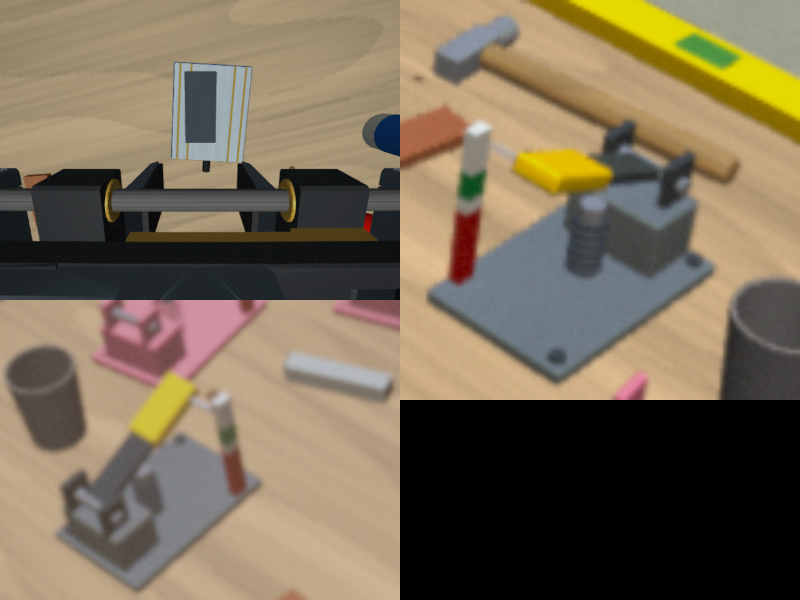

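The stack is flush within about 0.3 mm (w6: plate centred at (320,170)). The real handle has the grey pedestal; its pad is at about (205,208) in the scene view. I'll take one look at it from above.

Run:
```python
from m import *
r.move_gripper(0,20)
p=np.array([.60,-.278]); r.move_ptp([p[0]+.04,p[1],.30],down(np.pi)); r.pause(.3)
T=T_cam('wrist'); im,dp=r.snapshot('wrist'); cv2.imwrite('pics/w7.png',im)
o=fit('wrist',im,T,(100,20,540,300),'ye',.128); print(o)
h=cv2.cvtColor(im,cv2.COLOR_BGR2HSV); k=((h[...,0]>20)&(h[...,0]<32)&(h[...,1]>150)&(h[...,2]>90)).astype(np.uint8); k[300:]=0
k=cv2.erode(k,np.ones((3,3)));uv=np.argwhere(k)[:,::-1]; w=withdepth('wrist',uv,dp,T); w=w[(w[:,2]>.09)&(w[:,2]<.17)]
print(len(w),w.mean(0),np.percentile(w,[1,99],axis=0)); mu=w.mean(0);U=np.linalg.svd(w-mu,full_matrices=False)[2];print(U,r.get_t())
```

```text
[([318.0, 158.0], 580.9, -279.8, 65.1, 37.2, 0.7, [579.8, -279.54], np.float64(1.16))]
2992 [ 0.58015787 -0.2795162   0.1280124 ] [[ 0.54977271 -0.29680841  0.11369225]
 [ 0.61388629 -0.26230536  0.13918969]]
[[ 9.28152219e-01  1.56401398e-02 -3.71872081e-01]
 [ 1.65357292e-02 -9.99862971e-01 -7.80706343e-04]
 [ 3.71833334e-01  5.42456171e-03  9.28283656e-01]] 29.6083
```

View pics/w7.png

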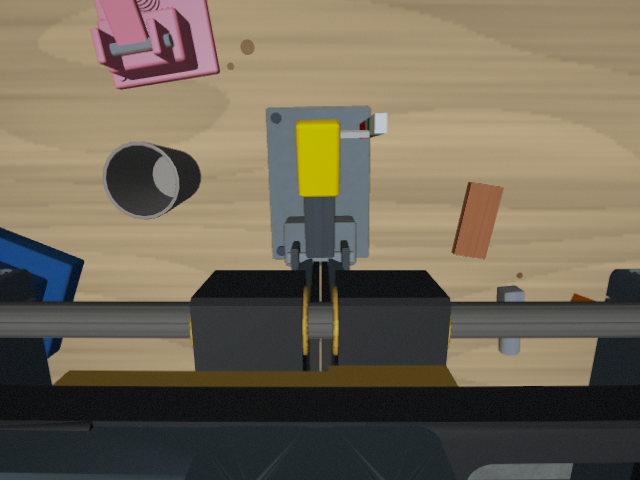

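The pad (318,158) is at (0.580, -0.2795, 0.128), which matches the stated height, and the hinge is along +x. I'll push along the arc with the tool held square to the pad.

```bash
cat > p.py <<'E'
from m import *
a=np.radians(1.0); hx=np.array([np.cos(a),np.sin(a),0]); Z=np.array([0,0,1.])
H=np.array([.5805,-.2795,.128])+.1024*hx; H[2]=.075
def pose(t,gap=0.):
    s=.4-t; n=hx*np.sin(s)+Z*np.cos(s); u=-hx*np.cos(s)+Z*np.sin(s)
    q=R.from_matrix(np.c_[u,np.cross(-n,u),-n]).as_quat()
    return (H+.115*u+(.009+gap)*n).tolist(),[q[3],q[0],q[1],q[2]]
E
python3 - <<'E'
from p import *
p,q=pose(0,.04); r.move_ptp(p,q); r.pause(.2); f0=np.array(r.get_force()); print(f0)
p,q=pose(0,.004); r.line_to(p,.1,ori=q); print(np.array(r.get_force())-f0)
for t in (0.03,.08,.13,.18,.23):
    p,q=pose(t); r.line_to(p,.05,ori=q); e=np.array(r.get_eef_pos()); print(t,(np.array(r.get_force())-f0).round(1),(e-p).round(4))
r.pause(.3); print(np.array(r.get_force())-f0,r.get_t())
for n in('scene','side'):
    cv2.imwrite(f'pics/{n}9.png',r.snapshot(n)[0])
a=cv2.imread('pics/scene9.png')[165:290,140:300];b=cv2.imread('pics/side9.png')[225:345,390:510]
c=cv2.imread('pics/scene9.png')[300:385,320:430]
o=np.zeros((600,800,3),np.uint8);o[:312,:400]=cv2.resize(a,(400,312));o[:400,400:]=cv2.resize(b,(400,400));o[312:,:370]=cv2.resize(c,(370,288));cv2.imwrite('pics/c4.png',o)
E
```

```text
[0.04206821 0.03288052 1.02466416]
[ 0.55318715  0.54804353 -0.45001074]
0.03 [0.9 1.7 2.4] [ 0.0005 -0.0001  0.0008]
0.08 [-0.5  1.8  4.3] [ 0.0002 -0.0001  0.0008]
0.13 [0.6 1.1 4.9] [ 0.0002 -0.0001  0.0006]
0.18 [0.1 2.  5.1] [ 0.0003 -0.0001  0.0007]
0.23 [0.2 1.5 6.3] [ 0.0004 -0.0001  0.0007]
[0.14298612 1.32094468 7.27990843] 32.6083
```

View pics/c4.png

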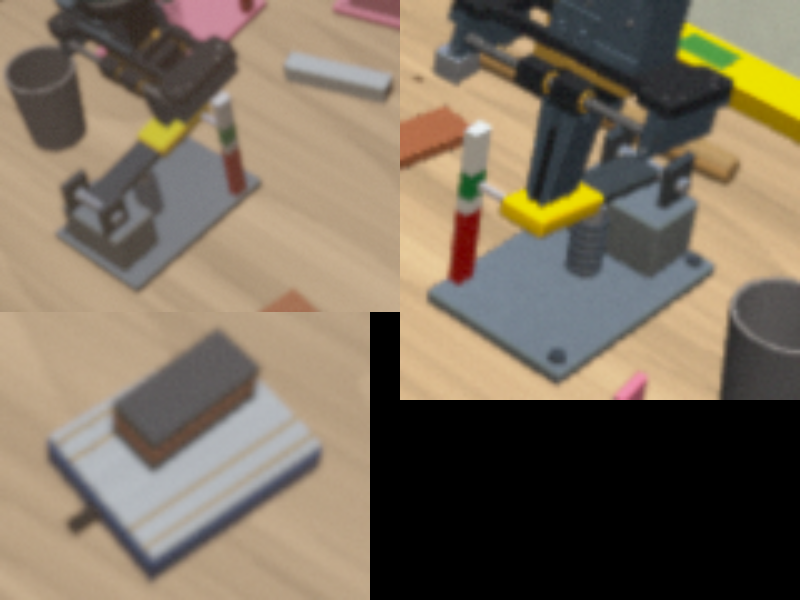

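The pointer is in the green zone at (487,187) of the crop, the push is about 7.3 N, and the stack is intact. Handing in.

```bash
python3 -c "
from workcell import r
print(r.sign_off(), r.get_t())"
```

```text
the job is handed in; nothing more can be done
the job is handed in; nothing more can be done
```

The job is handed in: the steel, copper and steel plates are stacked flush to about 0.5 mm on the bed, and the arm is still holding the dead-man handle in the green zone at about half-way, at about 33 s on the robot's clock.

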